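Square up the glued rack end

TASK

The upright of the small plywood tool rack has just been glued into its base board and still leans inwards: pick up the triangular aluminium square that stands on the bench, set its fence flat on the base board, in line with the board, and press it into the inside corner so that the square pushes the upright straight, until the fence is down on the board and the square's upright edge lies against the upright from the foot up. Move the upright with the square only (no gripper against it), do not push it past square, and leave the other things on the bench alone. Finish holding: end with the square still in the grip, pressed both down and into the corner, while the glue grabs.

Things in the scene. Friction and masses are not known exactly. Their poses are not given: they have to be found in the camera images.
- rack: Half-built tool rack, screwed to the bench: plywood base board 220 x 140 x 18 mm. Origin: centre of its underside, on the bench; x along the 220 mm towards the end with the upright, y across, z up. Inside corner (inner face of upright meets board top): the line x = 75 mm, z = 18 mm; the square goes on its smaller-x side. Dark discs, the dark strip at x = -82 mm and screw heads are flush.
- upright: The rack's plywood upright, 15 mm thick, 120 mm wide (along y), 95 mm tall above the board. Origin: middle of the inside corner, the axis (along y) it rocks about; z up its inner face, x out through its thickness. Starts leaning inwards (top to smaller rack x) 3 to 6 degrees. Stiff: 4 N at its top edge moves it slowly, more if fast; stays where left; can be pushed past square.
- upright_top (a point): Middle of the top edge of the upright's inner face, 95 mm from the corner along that face; with the upright square it lies at x = 75 mm, z = 113 mm in the rack's frame.
- square_grip (a point): Grasp point on the loose triangular square (cast aluminium, about 0.22 kg, standing on its fence): mid-thickness of its 8 mm plate, 50 mm above the underside, 50 mm from the upright edge. x along the fence towards the upright edge, y across the plate (grip it this way), z up. The plate's top here is 70 mm above the underside, rising at 45 degrees to 100 mm at 20 mm from the edge, then flat.
- square_heel (a point): Heel of the square, the right-angled corner that goes into the rack's inside corner: lower end of its 100 mm tall upright edge, at the underside of the fence, in the plate's middle plane; same axes as the grasp point. The fence, 120 mm long, 28 mm wide, 8 mm thick, runs from here to x = -120 mm, y +-14 mm; its end is flush with the upright edge. Both faces drag on plywood (friction 0.7 to 1).
Not all that is in view belongs to the job. Leave any pink look-alike of the part that bears square_grip alone.

How it is judged:
On the way:
1. the square is held clear of the bench, touching only the gripper (height (world z) of square_heel above 0.021 m and contact force between the fingers and square above 2 N and contact force between square and rack below 0.1 N), for 0.1 s.
At the end, for the whole second after the job is handed in: Held at rest in the corner: heel within 3 mm of the corner line, on the board within 2.5 mm, inside the upright's width; square upright within 1.4 deg, in line within 4 deg; upright's top edge within 2.5 mm of square; the square pressing on upright and board, over 1 N each (x of square_heel in the frame of rack between 0.072 and 0.0775 m and z of square_heel in the frame of rack between 0.0155 and 0.0205 m and y of square_heel in the frame of rack between -0.05 and 0.05 m and angle between square_grip's own z axis and vertical below 0.025 rad and angle between the x axis of square_grip and the x axis of rack, either way round below 0.07 rad and x of upright_top in the frame of rack between 0.0725 and 0.0775 m and contact force between square and upright above 1 N and contact force between square and rack_c0 above 1 N and contact force between the fingers and square above 3 N and linear speed of square below 0.01 m/s); the arm keeps its last pose, push and grip.
It fails at once if the upright is pushed past square (its top edge more than 4.5 mm beyond) (x of upright_top in the frame of rack above 0.0795 m).
It fails at once if the gripper or arm touches the upright (contact force between any of the fingers, the arm and upright above 1 N).
It fails at once if another thing on the bench is moved more than 20 mm (distance of any of spare_end, screwdriver, flat_square, pencil, glue, hammer, screw_tray from where it was at the start of the episode above 0.02 m).
It also fails if it takes over 64 s, if anything falls off the work surface, if the arm or the gripper's body presses on something with over 40 N, if the wrist force passes 120 N, or if a joint passes its speed limit or range.

ROBOT

A 7-joint arm with a two-finger parallel gripper is mounted at the origin on the work surface. World frame = base frame: x ahead of the robot, y to its left, z up, the work surface at z = 0. Lengths are in m, angles in rad, forces in N, time in s.
With the tool pointing down it reaches from about 0.4 to 0.85 m from the base axis. Payload 10.4 kg.
Tool frame: the origin (TCP) lies at the very end of the fingers, on their centre line; the grasp point (between the pads) lies 19 mm behind it; z points along the fingers, y is the line along which they close (so a half turn about z gives the same grasp; the last joint's range is limited). The gripper opens to 85 mm and grips with 20 to 120 N. Pads are 22 mm wide; open, the fingers measure 114 mm over their backs; the gripper's body (76 mm by 85 mm) begins 54 mm behind the grasp point. The pads swing forward as they close: fully open they stand 13 mm farther back than shut.
Start: joints at [-1.248, 0.332, -0.065, 1.46, 0.022, 1.35, -0.088], TCP at [0.212, 0.588, 0.231] pointing down, gripper open.
Joint ranges: [-2.6, 2.6], [-0.5, 2.12], [-1.47, 1.34], [0.16, 2.42], [-1.27, 4.41], [0.06, 2.06], [-2.6, 2.6]. Speed limits (rad/s): [2.22, 2.22, 2.79, 2.79, 3.14, 3.14, 3.14].

INTERFACE

Orientations are given as a unit quaternion [x, y, z, w].
In Python, from workcell import * gives the robot as it stands.
- The arm moves only by the tool step_arm, never from a script. Its argument "commands" is one flat list of numbers, 7 for each row, row after row: the finger opening in mm, from 0 to 85.4, then the shift along the world's x, y, z as a fraction of full scale, then the turn, a rotation vector about the world's x, y, z as a fraction of full scale. A call has exactly 10 rows; each row is the pose to reach, as a shift and turn from the pose commanded when the call began, turning the shorter way round; what a row does not reach only later rows make up. Full scale, the value 1, is 0.6 m for a shift and pi rad for a turn. A row lasts 1/8 s, in which the tool goes at most 62.5 mm and 10.7 degrees, less where a joint would pass 70% of its speed; a pose out of reach is approached as far as the arm can. A call with a number of a shift or a turn outside -1 to 1 is refused whole. A call with a gripper value outside its range is refused whole. The fingers move at their own pace and stop on an object; "squeeze" is the grip in N (left out, the last holds). Time passes only in rows, so rows that repeat a pose let the fingers close, or fill a call up. It gives the time, the measured TCP pose, the force, the opening and the grip force at its end, in the units of the state.
- get_obs(): the state, without advancing time (a new reading comes with each control period).
- camera(name): name is "side" or "top" or "wrist"; returns the picture (400x640x3 uint8, red, green, blue); there is no depth.
- camera_params(name): a dict with "mtx" (3x3 intrinsics, pixels), "extrinsics" (4x4, takes a point from world to camera coordinates); the wrist camera has in their place "tool_from_camera" (4x4, takes a point from camera to tool coordinates, whose origin is the TCP and whose axes are the flange's). Camera axes: x right, y down, z forward; pixel columns grow to the right and rows downward; lengths in m; the calibration is good to about 2 mm. A picture is of the moment at which its call begins: read the wrist's pose just before it. camera_params takes no time and is no camera call.
- hand_in(): hands the job in; it is judged then, once.
The state is a dict: "clock": time; "joint_pos": joint angles; "joint_velocities": joint speeds; "tau": joint torques, N m; "position": TCP position; "ee_rot": TCP orientation; "ft_force": force on the tool from outside, world axes, zero at the start; "torque": the same for the moment, N m; "grip_width": opening from 0.0 (shut) to 1.0 (fully open); "grasp_force": force on a finger pad.
Only numpy, scipy, OpenCV 4.12 (cv2) and the standard library are available. Lean on these libraries where they do the work, as an engineer would, in place of code of your own. Each camera call takes 0.05 s, during which the arm holds its last target. There are 200 camera calls.

## Working session

There is one attempt and no reset: what is moved stays moved. The work goes in short steps, Python scripts to look and compute and a tool call to move; the robot and the scene stay as the last step left them, time stands still between calls to the robot, and variables do not carry over. Pictures are saved under pics/ and viewed, at most 10 in all, crops included, and the job is handed in when it is done.

Besides the shell and the picture viewer there is one more tool, called after "Request:" by a JSON object that holds its "op" and its "data", one argument or row to a line. step_arm: Moves the arm, as the interface text tells. Its arguments: {"type":"object","properties":{"commands":{"type":"array","items":{"type":"number"}},"squeeze":{"type":"number"}},"required":["commands"]}

```bash
mkdir -p pics; python3 - <<'E'
from workcell import *
import cv2,numpy as np
o=get_obs();print(o['clock'],o['position'],o['ee_rot'],o['grip_width'])
for n in("side","top","wrist"):
    cv2.imwrite(f"pics/{n}0.png",camera(n)[:,:,::-1]);p=camera_params(n)
    print(n,{k:np.round(v,4).tolist() for k,v in p.items() if hasattr(v,'__len__') and not isinstance(v,str)})
E
```

```text
0.0 [0.21168932 0.58764494 0.23047041] [ 1.72011447e-01  9.85094670e-01 -7.36595893e-04 -1.05519601e-04] 0.9994368851237474
side {'mtx': [[368.1038, 0.0, 323.5956], [0.0, 368.1038, 200.3103], [0.0, 0.0, 1.0]], 'extrinsics': [[-0.8108, -0.5852, -0.0097, 0.4373], [-0.4463, 0.6289, -0.6367, 0.299], [0.3786, -0.5119, -0.7711, 0.5891], [0.0, 0.0, 0.0, 1.0]]}
top {'mtx': [[394.7312, 0.0, 323.1761], [0.0, 394.7312, 197.6805], [0.0, 0.0, 1.0]], 'extrinsics': [[0.0152, -0.9999, 0.0064, -0.0339], [-0.9953, -0.0157, -0.0956, 0.5493], [0.0957, -0.0049, -0.9954, 0.992], [0.0, 0.0, 0.0, 1.0]]}
wrist {'mtx': [[282.1446, 0.0, 321.4319], [0.0, 282.1446, 200.2763], [0.0, 0.0, 1.0]], 'tool_from_camera': [[-0.001, -0.9477, -0.3193, 0.0824], [1.0, -0.0009, -0.0004, -0.0001], [0.0001, -0.3193, 0.9477, -0.1421], [0.0, 0.0, 0.0, 1.0]]}
```

View pics/top0.png

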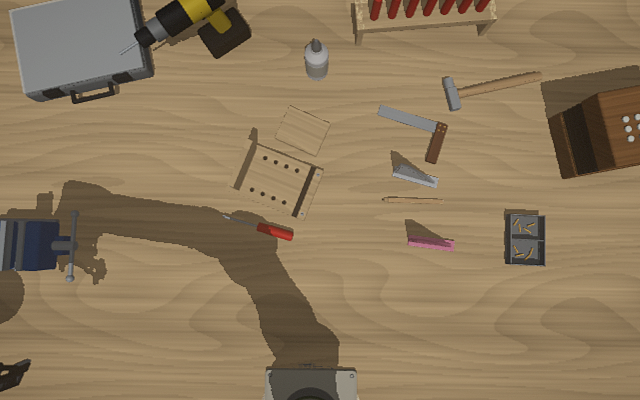

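View pics/side0.png

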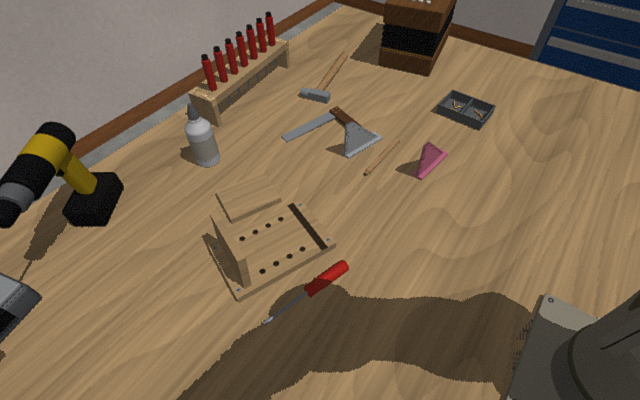

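The light square stands near top (415,177), with the pink decoy at (430,243). The rack is at about (280,175), with its upright at the left end near (243,165). I'll enlarge both.

```bash
python3 - <<'E'
import cv2,numpy as np
t=cv2.imread("pics/top0.png");s=cv2.imread("pics/side0.png")
def crop(im,x0,y0,w,h,k):
    c=cv2.resize(im[y0:y0+h,x0:x0+w],None,fx=k,fy=k,interpolation=cv2.INTER_CUBIC)
    for x in range((x0+9)//10*10,x0+w,10):
        cv2.line(c,((x-x0)*k,0),((x-x0)*k,6),(0,0,255),1)
        if x%20==0:cv2.putText(c,str(x),((x-x0)*k,16),0,.35,(0,0,255))
    for y in range((y0+9)//10*10,y0+h,10):
        cv2.line(c,(0,(y-y0)*k),(6,(y-y0)*k),(0,0,255),1);cv2.putText(c,str(y),(8,(y-y0)*k+4),0,.35,(0,0,255))
    return c
O=np.zeros((600,800,3),np.uint8)
for c,x,y in((crop(t,225,125,104,100,4),0,0),(crop(t,385,145,60,50,6),430,0),(crop(s,200,190,140,110,3),0,405-30+20),(crop(s,335,110,55,55,5),430,310)):
    h=min(c.shape[0],600-y);O[y:y+h,x:x+c.shape[1]][:, :]=c[:h,:800-x]
O2=O;cv2.imwrite("pics/c1.png",O2)
E
```

```text
(no output)
```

View pics/c1.png

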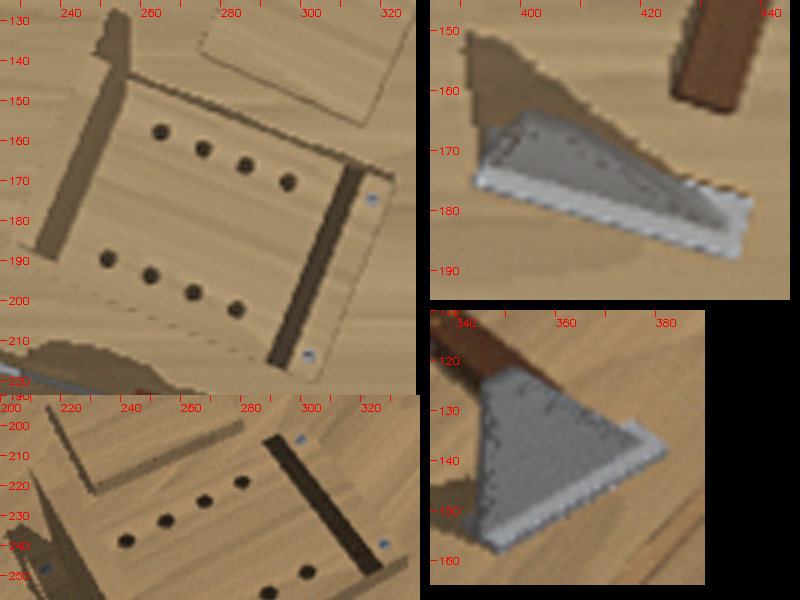

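Composite: in the top view, the square's fence ends are (391,176) (heel, tall end) and (435,183). The rack's strip ends are (309,167) and (292,216), its right corners about (321,169) and (300,219), and the upright is on the left. The heel points the same way as the rack's upright.

```bash
cat >h.py <<'E'
import numpy as np,cv2
from workcell import *
from scipy.spatial.transform import Rotation as R
def ray(n,uv,z,pose=None):
    p=camera_params(n);d=np.linalg.inv(p["mtx"])@[*uv,1]
    if n=="wrist":
        T=np.eye(4);T[:3,:3]=R.from_quat(pose[1]).as_matrix();T[:3,3]=pose[0]
        W=T@p["tool_from_camera"]
    else: W=np.linalg.inv(p["extrinsics"])
    d=W[:3,:3]@d;c=W[:3,3];return c+d*(z-c[2])/d[2]
def proj(n,P,pose=None):
    p=camera_params(n)
    if n=="wrist":
        T=np.eye(4);T[:3,:3]=R.from_quat(pose[1]).as_matrix();T[:3,3]=pose[0]
        E=np.linalg.inv(T@p["tool_from_camera"])
    else:E=p["extrinsics"]
    q=p["mtx"]@(E@[*P,1])[:3];return q[:2]/q[2]
E
python3 - <<'E'
from h import *
f=lambda n,uv,z:print(n,uv,z,ray(n,uv,z)[:2].round(4))
for uv in((309,167),(292,216),(262.5,158),(294.5,170.5),(249.5,189.5),(281.5,202),(321,169),(300,219),(256,144)):f("top",uv,.018)
for uv in((391,176),(434,188)):f("top",uv,0)
f("top",(437,178),.008);f("top",(391.5,174),.008)
f("side",(347,158),0);f("side",(380,138),.008);f("side",(347,157),.008)
E
```

```text
top (309, 167) 0.018 [0.6307 0.0129]
top (292, 216) 0.018 [0.5017 0.0545]
top (262.5, 158) 0.018 [0.6527 0.1354]
top (294.5, 170.5) 0.018 [0.6209 0.0507]
top (249.5, 189.5) 0.018 [0.5689 0.1667]
top (281.5, 202) 0.018 [0.5376 0.0826]
top (321, 169) 0.018 [ 0.626  -0.0186]
top (300, 219) 0.018 [0.4942 0.0337]
top (256, 144) 0.018 [0.6898 0.1536]
top (391, 176) 0 [ 0.6132 -0.2053]
top (434, 188) 0 [ 0.5828 -0.3197]
top (437, 178) 0.008 [ 0.6086 -0.3257]
top (391.5, 174) 0.008 [ 0.6173 -0.2052]
side (347, 158) 0 [ 0.6165 -0.2078]
side (380, 138) 0.008 [ 0.5831 -0.3131]
side (347, 157) 0.008 [ 0.6141 -0.2036]
```

Request:
{"op": "step_arm", "data": {
  "commands": [85, 0.637, -0.795, 0.03, 0, 0, -0.498, 85, 0.637, -0.795, 0.03, 0, 0, -0.498, 85, 0.637, -0.795, 0.03, 0, 0, -0.498, 85, 0.637, -0.795, 0.03, 0, 0, -0.498, 85, 0.637, -0.795, 0.03, 0, 0, -0.498, 85, 0.637, -0.795, 0.03, 0, 0, -0.498, 85, 0.637, -0.795, 0.03, 0, 0, -0.498, 85, 0.637, -0.795, 0.03, 0, 0, -0.498, 85, 0.637, -0.795, 0.03, 0, 0, -0.498, 85, 0.637, -0.795, 0.03, 0, 0, -0.498],
  "squeeze": 100
}}

```text
clock: 1.4
position: [0.5951, 0.1085, 0.2493]
ee_rot: [0.817, 0.577, -0.0, 0.0]
ft_force: [0.4, 0.5, 0.6]
grip_width: 0.996
grasp_force: 0.0
```

```bash
cat >look.py <<'E'
import sys
from h import *
o=get_obs();im=camera("wrist")[:,:,::-1]
np.savez("pics/"+sys.argv[1],p=o["position"],q=o["ee_rot"])
print(o["clock"],o["position"],o["ee_rot"],o["ft_force"])
cv2.imwrite(f"pics/{sys.argv[1]}.png",im)
E
python3 look.py w1
```

```text
1.4 [0.59513712 0.10851533 0.24932921] [ 8.17096493e-01  5.76500858e-01 -6.11547472e-05  2.77744579e-04] [0.3889839  0.52520277 0.59897094]
```

View pics/w1.png

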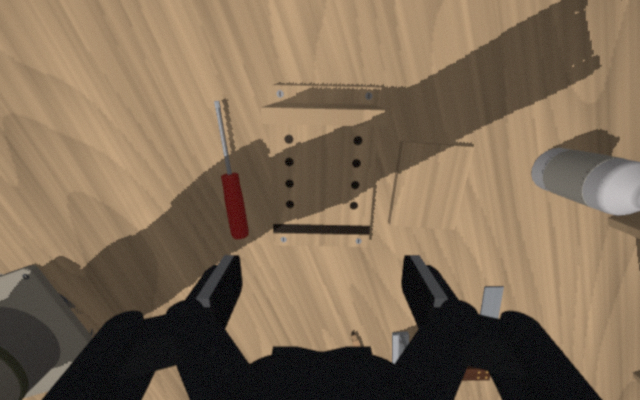

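The view shows the rack with the strip at row 229 (cols 274–369), the hole columns at 289 and 357, and the upright near row 105. I'll fix the rack frame from these and enlarge the upright area.

```bash
python3 - <<'E'
from h import *
d=np.load("pics/w1.npz");p=(d['p'],d['q'])
im=cv2.imread("pics/w1.png");x0,y0,k=250,70,5
c=cv2.resize(im[y0:y0+110,x0:x0+155],None,fx=k,fy=k,interpolation=cv2.INTER_CUBIC)
for x in range(x0,x0+155,10):cv2.putText(c,str(x),((x-x0)*k,10),0,.35,(0,0,255));cv2.line(c,((x-x0)*k,12),((x-x0)*k,18),(0,0,255))
for y in range(y0,y0+110,5):cv2.putText(c,'-'+str(y),(0,(y-y0)*k+4),0,.35,(0,0,255))
cv2.imwrite("pics/c2.png",c)
W=lambda u:ray("wrist",u,.018,p)[:2]
for a,b in(((289.5,204),(288.5,139)),((354,206),(358,140)),((274,228.5),(369,230.5))):
    A,B=W(a),W(b);print(A.round(4),B.round(4),np.degrees(np.arctan2(*(B-A)[::-1])).round(2),np.linalg.norm(B-A).round(4))
E
```

```text
[0.5361 0.0771] [0.5681 0.1609] 69.11 0.0897
[0.6205 0.0439] [0.6529 0.1293] 69.2 0.0914
[0.5011 0.0498] [6.296e-01 5.000e-04] -20.97 0.1376
```

View pics/c2.png

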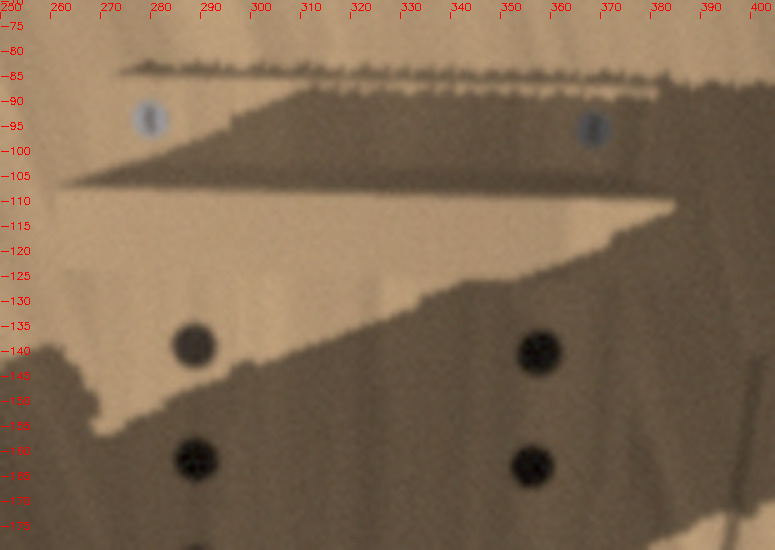

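```bash
python3 - <<'E'
from h import *
d=np.load("pics/w1.npz");p=(d['p'],d['q'])
f=lambda n,uv,z:print(n,uv,z,ray(n,uv,z,p)[:2].round(4))
for uv in((265,157.75),(297,170.5),(252,189.75),(284,202.5)):f("top",uv,.018)
for uv in((393,175.8),(436.3,187.8)):f("top",uv,0)
f("top",(438.7,178.3),.008)
f("side",(349,158.4),0);f("side",(382.4,138),.008)
f("wrist",(315,124),.113);f("wrist",(315,107.5),.113)
E
```

```text
top (265, 157.75) 0.018 [0.6534 0.1288]
top (297, 170.5) 0.018 [0.621  0.0442]
top (252, 189.75) 0.018 [0.5684 0.1602]
top (284, 202.5) 0.018 [0.5364 0.0761]
top (393, 175.8) 0 [ 0.6138 -0.2107]
top (436.3, 187.8) 0 [ 0.5834 -0.3258]
top (438.7, 178.3) 0.008 [ 0.6078 -0.3301]
side (349, 158.4) 0 [ 0.6116 -0.2095]
side (382.4, 138) 0.008 [ 0.5779 -0.3167]
wrist (315, 124) 0.113 [0.611  0.1719]
wrist (315, 107.5) 0.113 [0.6161 0.186 ]
```

Request:
{"op": "step_arm", "data": {
  "commands": [85, 0.013, -0.681, -0.05, 0, 0, 0.027, 85, 0.013, -0.681, -0.05, 0, 0, 0.027, 85, 0.013, -0.681, -0.05, 0, 0, 0.027, 85, 0.013, -0.681, -0.05, 0, 0, 0.027, 85, 0.013, -0.681, -0.05, 0, 0, 0.027, 85, 0.013, -0.681, -0.05, 0, 0, 0.027, 85, 0.013, -0.681, -0.05, 0, 0, 0.027, 85, 0.013, -0.681, -0.05, 0, 0, 0.027, 85, 0.013, -0.681, -0.05, 0, 0, 0.027, 85, 0.013, -0.681, -0.05, 0, 0, 0.027]
}}

```text
clock: 2.7
position: [0.6025, -0.2958, 0.2194]
ee_rot: [0.79, 0.612, 0.0, -0.0]
ft_force: [0.8, -0.3, -0.8]
grip_width: 0.993
grasp_force: 0.0
```

```bash
python3 look.py w2; python3 - <<'E'
from h import *
d=np.load("pics/w2.npz");p=(d['p'],d['q'])
x=np.array([.256,.967,0]);h=np.array([.6262,-.2136,0])
for a,z in((0,0),(0,.1),(-.02,.1),(-.12,0),(-.05,.07)):print(a,z,proj("wrist",h+a*x+[0,0,z],p).round(1))
im=cv2.imread("pics/w2.png");c=cv2.resize(im[60:300,200:450],None,fx=2.4,fy=2.4,interpolation=cv2.INTER_CUBIC)
cv2.imwrite("pics/c3.png",c)
E
```

```text
2.7 [ 0.60248769 -0.29581671  0.21936902] [ 7.90470704e-01  6.12499691e-01  3.97522456e-04 -1.94328502e-04] [ 0.77642952 -0.28829984 -0.77941116]
0 0 [323.6 102.4]
0 0.1 [324.4 101.2]
-0.02 0.1 [324.2 124.8]
-0.12 0 [322.9 196.7]
-0.05 0.07 [323.7 153. ]
```

View pics/c3.png

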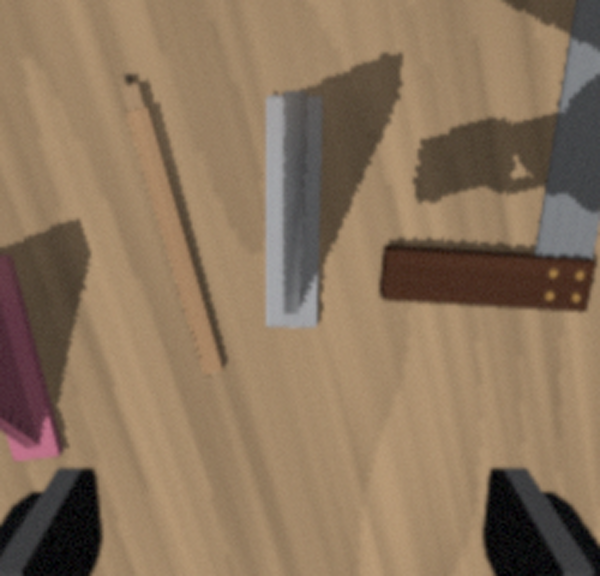

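The square's fence is centred at full-image col 322 (rows 100–196), which is about 1.4 mm left and 1 mm ahead of the prediction. The pencil and flat square clear the fingers at a 40 mm opening.

Request:
{"op": "step_arm", "data": {
  "commands": [40, 0.0163, 0.0587, -0.1, 0, 0, -0.002, 40, 0.0163, 0.0587, -0.1, 0, 0, -0.002, 40, 0.0163, 0.0587, -0.15, 0, 0, -0.002, 40, 0.0163, 0.0587, -0.2, 0, 0, -0.002, 40, 0.0163, 0.0587, -0.25, 0, 0, -0.002, 40, 0.0163, 0.0587, -0.28, 0, 0, -0.002, 40, 0.0163, 0.0587, -0.3107, 0, 0, -0.002, 40, 0.0163, 0.0587, -0.3107, 0, 0, -0.002, 0, 0.0163, 0.0587, -0.3107, 0, 0, -0.002, 0, 0.0163, 0.0587, -0.3107, 0, 0, -0.002],
  "squeeze": 60
}}

```text
clock: 4.0
position: [0.6123, -0.2627, 0.0341]
ee_rot: [0.793, 0.609, 0.001, 0.001]
ft_force: [-0.4, -0.2, -1.3]
grip_width: 0.085
grasp_force: 58.4
```

Request:
{"op": "step_arm", "data": {
  "commands": [0, 0, 0, 0, 0, 0, 0, 0, 0, 0, 0, 0, 0, 0, 0, 0, 0, 0, 0, 0, 0, 0, 0, 0, 0, 0, 0, 0, 0, 0, 0, 0, 0, 0, 0, 0, 0, 0, 0, 0, 0, 0, 0, 0, 0, 0, 0, 0, 0, 0, 0, 0, 0, 0, 0, 0, 0, 0, 0, 0, 0, 0, 0, 0, 0, 0, 0, 0, 0, 0],
  "squeeze": 100
}}

```text
clock: 5.25
position: [0.6123, -0.2627, 0.0341]
ee_rot: [0.793, 0.609, 0.001, 0.001]
ft_force: [-1.2, 1.4, 6.0]
grip_width: 0.075
grasp_force: 98.4
```

Request:
{"op": "step_arm", "data": {
  "commands": [0, 0, 0, 0.04, 0, 0, 0, 0, 0, 0, 0.1, 0, 0, 0, 0, 0, 0, 0.15, 0, 0, 0, 0, -0.0337, 0.5967, 0.15, 0, 0, -0.0327, 0, -0.0337, 0.5967, 0.15, 0, 0, -0.0327, 0, -0.0337, 0.5967, 0.15, 0, 0, -0.0327, 0, -0.0337, 0.5967, 0.15, 0, 0, -0.0327, 0, -0.0337, 0.5967, 0.15, 0, 0, -0.0327, 0, -0.0337, 0.5967, 0.15, 0, 0, -0.0327, 0, -0.0337, 0.5967, 0.15, 0, 0, -0.0327]
}}

```text
clock: 6.5
position: [0.5904, 0.1012, 0.1224]
ee_rot: [0.821, 0.571, 0.0, -0.001]
ft_force: [0.1, -0.5, -2.3]
grip_width: 0.076
grasp_force: 98.0
```

```bash
python3 look.py w3; python3 - <<'E'
from h import *
d=np.load("pics/w3.npz");P=d['p'];p=(P,d['q'])
M=R.from_quat(d['q']).as_matrix();tx=M[:,0];print(np.degrees(np.arctan2(tx[1],tx[0])),M[2])
x=np.array([.356,.9345,0]);y=np.array([-.9345,.356,0]);h=P+tx*.052-[0,0,.0341]
print("heel",h,"rack frame",(h-[.5946,.1018,0])@x,(h-[.5946,.1018,0])@y)
b=camera("side")[:,:,::-1];w=cv2.imread("pics/w3.png")
O=np.zeros((600,800,3),np.uint8)
O[:,:400]=cv2.resize(w[0:300,220:420],None,fx=2,fy=2,interpolation=cv2.INTER_CUBIC)
O[:450,400:]=cv2.resize(b[130:310,190:350],(400,450),interpolation=cv2.INTER_CUBIC)
cv2.imwrite("pics/c4.png",O);cv2.imwrite("pics/s4.png",b)
E
```

```text
6.5 [0.59037433 0.10121873 0.12238534] [ 8.21179809e-01  5.70668547e-01  3.21252603e-05 -1.06287565e-03] [ 0.1248758  -0.51043616 -2.33237413]
69.59370047087712 [ 0.00126586 -0.00170896 -0.99999774]
heel [0.60850542 0.14995536 0.08835116] rack frame 0.04995151026831988 0.004148693110098959
```

View pics/c4.png

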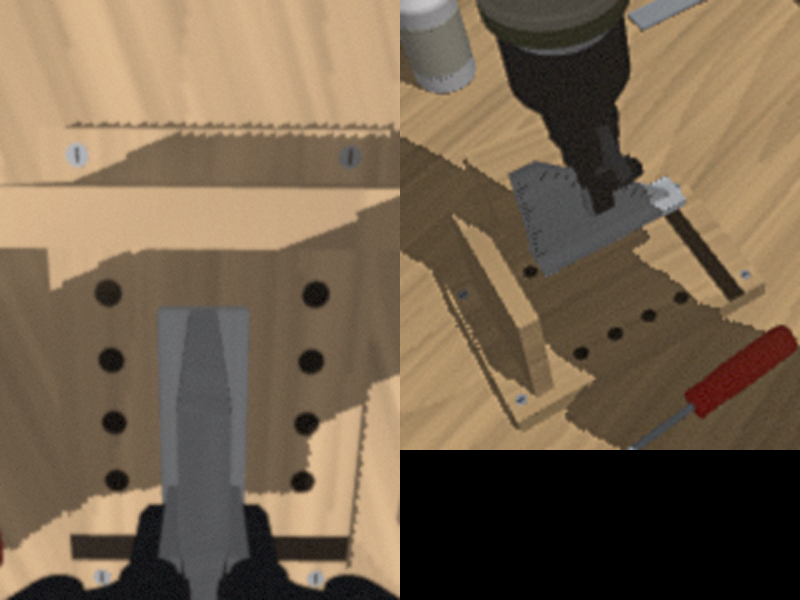

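The square is held straight: fence cols are 299–344 in the full image, parallel to the hole rows, and the upright is ahead of it with clearance. I'll lower it to just above the board.

Request:
{"op": "step_arm", "data": {
  "commands": [0, 0, 0, -0.04, 0, 0, -0.0024, 0, 0, 0, -0.07, 0, 0, -0.0024, 0, 0, 0, -0.09, 0, 0, -0.0024, 0, 0, 0, -0.1, 0, 0, -0.0024, 0, 0, 0, -0.105, 0, 0, -0.0024, 0, 0, 0, -0.11, 0, 0, -0.0024, 0, 0, 0, -0.11, 0, 0, -0.0024, 0, 0, 0, -0.11, 0, 0, -0.0024, 0, 0, 0, -0.11, 0, 0, -0.0024, 0, 0, 0, -0.11, 0, 0, -0.0024]
}}

```text
clock: 7.85
position: [0.5915, 0.0957, 0.057]
ee_rot: [0.825, 0.564, 0.0, 0.0]
ft_force: [-0.0, 0.0, -2.7]
grip_width: 0.079
grasp_force: 98.1
```

```bash
cat >st.py <<'E'
from h import *
o=get_obs();P=o['position'];M=R.from_quat(o['ee_rot']).as_matrix();tx=M[:,0]
x=np.array([.356,.9345,0]);y=np.array([-.9345,.356,0]);h=P+tx*.052-[0,0,.0341];f=o['ft_force']
print(o['clock'],P.round(4),"ang",np.degrees(np.arctan2(tx[1],tx[0])).round(2),"tilt",M[2,:2].round(4),"pitch",(M[2,0]).round(4))
print("heel rack",((h-[.5946,.1018,0])@x).round(4),((h-[.5946,.1018,0])@y).round(4),h[2].round(4),"F rack",(f@x).round(2),(f@y).round(2),f[2].round(2),"T",(o['torque']@x).round(2),(o['torque']@y).round(2),"w",o['grip_width'])
E
python3 st.py;python3 - <<'E'
from h import *
d=np.load("pics/w3.npz");P=d['p'];p=(P,d['q']);tx=R.from_quat(d['q']).as_matrix()[:,0]
for z in(.0659,-.0341): print(proj("wrist",P+tx*.052+[0,0,z],p))
E
```

```text
7.85 [0.5915 0.0957 0.057 ] ang 68.73 tilt [0.0001 0.0002] pitch 0.0001
heel rack 0.0452 0.0004 0.0229 F rack 0.01 0.06 -2.71 T 0.01 0.0 w 0.07927279840680185
[321.76995737 214.47927083]
[321.88632481 156.01341389]
```

Request:
{"op": "step_arm", "data": {
  "commands": [0, 0, 0, -0.002, 0, 0, 0.002, 0, 0, 0, -0.004, 0, 0, 0.002, 0, 0, 0, -0.005, 0, 0, 0.002, 0, 0, 0, -0.006, 0, 0, 0.002, 0, 0, 0, -0.007, 0, 0, 0.002, 0, 0, 0, -0.008, 0, 0, 0.002, 0, 0, 0, -0.008, 0, 0, 0.002, 0, 0, 0, -0.008, 0, 0, 0.002, 0, 0, 0, -0.008, 0, 0, 0.002, 0, 0, 0, -0.008, 0, 0, 0.002]
}}

```text
clock: 9.1
position: [0.5914, 0.0957, 0.0521]
ee_rot: [0.824, 0.567, 0.0, 0.0]
ft_force: [0.2, -0.3, -2.8]
grip_width: 0.072
grasp_force: 98.4
```

```bash
python3 st.py
```

```text
9.1 [0.5914 0.0957 0.0521] ang 69.09 tilt [0.     0.0001] pitch 0.0
heel rack 0.0451 0.0008 0.018 F rack -0.2 -0.28 -2.82 T -0.05 0.0 w 0.07210638569748876
```

Request:
{"op": "step_arm", "data": {
  "commands": [0, 0, 0, -0.0005, 0, 0, 0, 0, 0, 0, -0.001, 0, 0, 0, 0, 0, 0, -0.0015, 0, 0, 0, 0, 0, 0, -0.002, 0, 0, 0, 0, 0, 0, -0.0025, 0, 0, 0, 0, 0, 0, -0.003, 0, 0, 0, 0, 0, 0, -0.003, 0, 0, 0, 0, 0, 0, -0.003, 0, 0, 0, 0, 0, 0, -0.003, 0, 0, 0, 0, 0, 0, -0.003, 0, 0, 0]
}}

```text
clock: 10.35
position: [0.5916, 0.0956, 0.0521]
ee_rot: [0.824, 0.567, 0.0, -0.0]
ft_force: [-9.3, -0.9, 18.6]
grip_width: 0.08
grasp_force: 101.2
```

```bash
python3 st.py
```

```text
10.35 [0.5916 0.0956 0.0521] ang 69.07 tilt [ 0.001  -0.0001] pitch 0.001
heel rack 0.0452 0.0006 0.018 F rack -4.2 8.4 18.6 T 1.82 0.97 w 0.0802022991603706
```

Request:
{"op": "step_arm", "data": {
  "commands": [0, 0, 0, 0.003, 0, 0, 0, 0, 0, 0, 0.003, 0, 0, 0, 0, 0.002, 0.005, 0.003, 0, 0, 0, 0, 0.004, 0.01, 0.003, 0, 0, 0, 0, 0.006, 0.015, 0.003, 0, 0, 0, 0, 0.008, 0.02, 0.003, 0, 0, 0, 0, 0.0095, 0.025, 0.003, 0, 0, 0, 0, 0.0095, 0.025, 0.003, 0, 0, 0, 0, 0.0095, 0.025, 0.003, 0, 0, 0, 0, 0.0095, 0.025, 0.003, 0, 0, 0]
}}

```text
clock: 11.6
position: [0.5971, 0.111, 0.0521]
ee_rot: [0.824, 0.567, 0.0, -0.0]
ft_force: [1.7, 1.0, -0.3]
grip_width: 0.075
grasp_force: 98.5
```

```bash
python3 st.py
```

```text
11.6 [0.5971 0.111  0.0521] ang 69.11 tilt [0.0004 0.    ] pitch 0.0004
heel rack 0.0615 0.0009 0.018 F rack 1.53 -1.26 -0.26 T -0.03 -0.22 w 0.07533309293202196
```

Request:
{"op": "step_arm", "data": {
  "commands": [0, 0.0005, 0.0013, 0, 0, 0, 0, 0, 0.001, 0.0026, 0, 0, 0, 0, 0, 0.0015, 0.0039, 0, 0, 0, 0, 0, 0.002, 0.0052, 0, 0, 0, 0, 0, 0.0025, 0.0065, 0, 0, 0, 0, 0, 0.003, 0.0078, 0, 0, 0, 0, 0, 0.0035, 0.0091, 0, 0, 0, 0, 0, 0.004, 0.0104, 0, 0, 0, 0, 0, 0.0045, 0.0117, 0, 0, 0, 0, 0, 0.0045, 0.0117, 0, 0, 0, 0]
}}

```text
clock: 12.85
position: [0.5998, 0.1177, 0.0521]
ee_rot: [0.824, 0.567, 0.0, 0.0]
ft_force: [-0.7, -1.1, 1.3]
grip_width: 0.074
grasp_force: 98.7
```

```bash
python3 st.py
```

```text
12.85 [0.5998 0.1177 0.0521] ang 69.09 tilt [0.     0.0001] pitch 0.0
heel rack 0.0687 0.0007 0.018 F rack -1.26 0.22 1.32 T -0.06 0.41 w 0.07353415180212855
```

Request:
{"op": "step_arm", "data": {
  "commands": [0, 0.0003, 0.0008, 0, 0, 0, 0, 0, 0.0006, 0.0016, 0, 0, 0, 0, 0, 0.0009, 0.0024, 0, 0, 0, 0, 0, 0.0012, 0.0032, 0, 0, 0, 0, 0, 0.0015, 0.004, 0, 0, 0, 0, 0, 0.0018, 0.0048, 0, 0, 0, 0, 0, 0.0018, 0.0048, 0, 0, 0, 0, 0, 0.0018, 0.0048, 0, 0, 0, 0, 0, 0.0018, 0.0048, 0, 0, 0, 0, 0, 0.0018, 0.0048, 0, 0, 0, 0]
}}

```text
clock: 14.1
position: [0.6005, 0.1194, 0.0521]
ee_rot: [0.824, 0.567, -0.001, 0.0]
ft_force: [-3.8, -5.5, 3.4]
grip_width: 0.08
grasp_force: 99.2
```

```bash
python3 st.py
```

```text
14.1 [0.6005 0.1194 0.0521] ang 69.03 tilt [-0.0013 -0.0004] pitch -0.0013
heel rack 0.0706 0.0006 0.0179 F rack -6.45 1.61 3.44 T 0.21 1.22 w 0.08026294881612908
```

Request:
{"op": "step_arm", "data": {
  "commands": [0, 0.0003, 0.0008, 0, 0, 0, 0, 0, 0.0006, 0.0016, 0, 0, 0, 0, 0, 0.0009, 0.0024, 0, 0, 0, 0, 0, 0.0012, 0.0032, 0, 0, 0, 0, 0, 0.0012, 0.0032, 0, 0, 0, 0, 0, 0.0012, 0.0032, 0, 0, 0, 0, 0, 0.0012, 0.0032, 0, 0, 0, 0, 0, 0.0012, 0.0032, 0, 0, 0, 0, 0, 0.0012, 0.0032, 0, 0, 0, 0, 0, 0.0012, 0.0032, 0, 0, 0, 0]
}}

```text
clock: 15.35
position: [0.6013, 0.1214, 0.0521]
ee_rot: [0.824, 0.567, -0.001, 0.0]
ft_force: [-3.1, -4.7, 3.5]
grip_width: 0.075
grasp_force: 99.1
```

```bash
python3 st.py
```

```text
15.35 [0.6013 0.1214 0.0521] ang 69.04 tilt [-0.0012 -0.0002] pitch -0.0012
heel rack 0.0727 0.0006 0.0179 F rack -5.47 1.18 3.47 T 0.14 1.15 w 0.07481136111309407
```

Still pushing at the top with about 5.5 N. I'll continue.

Request:
{"op": "step_arm", "data": {
  "commands": [0, 0.0003, 0.0008, 0, 0, 0, 0, 0, 0.0006, 0.0016, 0, 0, 0, 0, 0, 0.0009, 0.0024, 0, 0, 0, 0, 0, 0.0012, 0.0032, 0, 0, 0, 0, 0, 0.0012, 0.0032, 0, 0, 0, 0, 0, 0.0012, 0.0032, 0, 0, 0, 0, 0, 0.0012, 0.0032, 0, 0, 0, 0, 0, 0.0012, 0.0032, 0, 0, 0, 0, 0, 0.0012, 0.0032, 0, 0, 0, 0, 0, 0.0012, 0.0032, 0, 0, 0, 0]
}}

```text
clock: 16.6
position: [0.6019, 0.1227, 0.0521]
ee_rot: [0.824, 0.567, -0.001, 0.0]
ft_force: [-4.3, -7.6, 4.2]
grip_width: 0.077
grasp_force: 99.2
```

```bash
python3 st.py
```

```text
16.6 [0.6019 0.1227 0.0521] ang 69.02 tilt [-0.002  -0.0004] pitch -0.002
heel rack 0.0741 0.0005 0.0179 F rack -8.61 1.37 4.17 T 0.23 1.52 w 0.0769057154959916
```

Request:
{"op": "step_arm", "data": {
  "commands": [0, 0.0002, 0.0006, 0, 0, 0, 0, 0, 0.0004, 0.0011, 0, 0, 0, 0, 0, 0.0006, 0.0016, 0, 0, 0, 0, 0, 0.0008, 0.0021, 0, 0, 0, 0, 0, 0.0008, 0.0021, 0, 0, 0, 0, 0, 0.0008, 0.0021, 0, 0, 0, 0, 0, 0.0008, 0.0021, 0, 0, 0, 0, 0, 0.0008, 0.0021, 0, 0, 0, 0, 0, 0.0008, 0.0021, 0, 0, 0, 0, 0, 0.0008, 0.0021, 0, 0, 0, 0]
}}

```text
clock: 17.85
position: [0.602, 0.1228, 0.0521]
ee_rot: [0.824, 0.566, -0.002, 0.001]
ft_force: [-8.3, -10.1, 8.6]
grip_width: 0.076
grasp_force: 99.8
```

```bash
python3 st.py; python3 look.py w5; python3 - <<'E'
from h import *
b=camera("side")[:,:,::-1];w=cv2.imread("pics/w5.png")
O=np.zeros((600,800,3),np.uint8)
O[:450,:400]=cv2.resize(w[60:240,240:400],(400,450),interpolation=cv2.INTER_CUBIC)
O[:,400:]=cv2.resize(b[190:310,195:275],(400,600),interpolation=cv2.INTER_CUBIC)
cv2.imwrite("pics/c5.png",O)
E
```

```text
17.85 [0.602  0.1228 0.0521] ang 68.98 tilt [-0.0035 -0.001 ] pitch -0.0035
heel rack 0.0742 0.0004 0.0178 F rack -12.42 4.19 8.55 T 0.61 2.45 w 0.07562098566774149
17.85 [0.60195534 0.12280073 0.05212963] [ 8.24238738e-01  5.66239566e-01 -1.71783225e-03  5.53549039e-04] [ -8.34298416 -10.11663585   8.55080134]
```

View pics/c5.png

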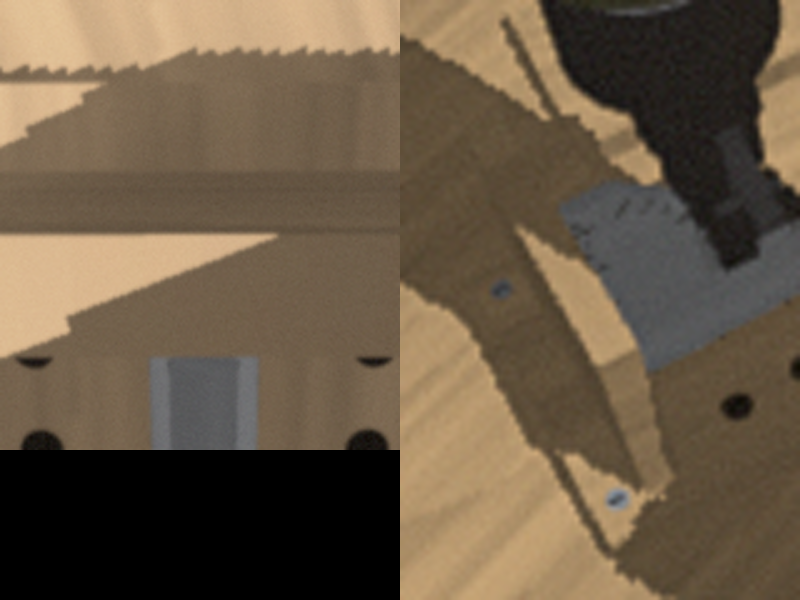

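Wrist view: the upright's top face spans full-image rows 153–203, with the fence running under it. The side view shows the square's edge against the upright. I'll compute where the upright's top edge lies.

```bash
python3 - <<'E'
from h import *
d=np.load("pics/w5.npz");p=(d['p'],d['q'])
x=np.array([.356,.9345,0])
for r in(152.8,203):
  a=ray("wrist",(322,r),.113,p);print(r,((a-[.5946,.1018,0])@x).round(4))
w=cv2.imread("pics/w5.png").astype(int)
print(w[140:230:1,260].sum(1).tolist());print(w[140:230:1,390].sum(1).tolist())
d=np.load("pics/w3.npz");p=(d['p'],d['q'])
for r in(92.5,124):
  a=ray("wrist",(322,r),.113,p);print(r,((a-[.5946,.1018,0])@x).round(4))
E
```

```text
152.8 0.0916
203 0.0764
[258, 271, 274, 285, 267, 265, 269, 269, 271, 257, 259, 250, 263, 358, 472, 541, 546, 551, 545, 551, 549, 547, 548, 549, 548, 551, 549, 548, 546, 548, 550, 545, 550, 554, 541, 543, 550, 542, 554, 550, 551, 552, 550, 550, 549, 551, 553, 546, 550, 548, 550, 556, 549, 543, 524, 443, 343, 294, 283, 293, 289, 280, 251, 191, 213, 267, 280, 291, 291, 290, 290, 291, 295, 283, 286, 297, 294, 295, 283, 280, 288, 289, 287, 288, 287, 286, 289, 290, 281, 289]
[250, 260, 260, 255, 256, 258, 262, 272, 267, 265, 259, 254, 233, 252, 260, 284, 274, 272, 273, 281, 268, 277, 277, 279, 270, 283, 284, 277, 274, 284, 278, 283, 286, 282, 275, 278, 287, 282, 278, 281, 283, 263, 279, 277, 276, 274, 279, 271, 275, 277, 275, 275, 270, 276, 276, 272, 277, 279, 282, 274, 273, 263, 225, 141, 83, 104, 168, 264, 304, 304, 298, 308, 304, 307, 310, 310, 317, 309, 311, 312, 317, 317, 314, 309, 315, 312, 315, 315, 305, 312]
92.5 0.0861
124 0.0708
```

Request:
{"op": "step_arm", "data": {
  "commands": [0, 0, 0, -0.0005, 0, 0, 0, 0, 0.0001, 0.0003, -0.001, 0, 0, 0, 0, 0.0002, 0.0006, -0.0012, 0, 0, 0, 0, 0.0003, 0.0009, -0.0012, 0, 0, 0, 0, 0.0003, 0.0009, -0.0012, 0, 0, 0, 0, 0.0003, 0.0009, -0.0012, 0, 0, 0, 0, 0.0003, 0.0009, -0.0012, 0, 0, 0, 0, 0.0003, 0.0009, -0.0012, 0, 0, 0, 0, 0.0003, 0.0009, -0.0012, 0, 0, 0, 0, 0.0003, 0.0009, -0.0012, 0, 0, 0]
}}

```text
clock: 19.2
position: [0.602, 0.1227, 0.0521]
ee_rot: [0.824, 0.566, -0.002, 0.001]
ft_force: [-10.9, -12.2, 16.9]
grip_width: 0.077
grasp_force: 101.1
```

```bash
python3 st.py; python3 look.py w6; python3 - <<'E'
from h import *
w=cv2.imread("pics/w6.png").astype(int)
print(w[195:215,260].sum(1).tolist(),w[195:215,390].sum(1).tolist())
E
```

```text
19.2 [0.602  0.1227 0.0521] ang 68.94 tilt [-0.0038 -0.0013] pitch -0.0038
heel rack 0.0742 0.0003 0.0178 F rack -15.29 5.89 16.88 T 1.33 3.04 w 0.0773456389806064
19.2 [0.60203778 0.12273164 0.05208356] [ 8.24412117e-01  5.65986475e-01 -1.92484228e-03  5.16571137e-04] [-10.94533954 -12.1918045   16.88397984]
[442, 342, 290, 278, 289, 280, 293, 262, 235, 222, 272, 284, 293, 300, 291, 292, 285, 284, 288, 296] [277, 273, 269, 277, 279, 272, 278, 240, 127, 62, 95, 167, 261, 296, 306, 308, 305, 310, 303, 317]
```

Drag on the board could be hiding a remaining gap. I'll take the down-load off and see whether the heel creeps forward.

Request:
{"op": "step_arm", "data": {
  "commands": [0, 0, 0, 0.001, 0, 0, 0, 0, 0, 0, 0.002, 0, 0, 0, 0, 0, 0, 0.0022, 0, 0, 0, 0, 0, 0, 0.0022, 0, 0, 0, 0, 0, 0, 0.0022, 0, 0, 0, 0, 0, 0, 0.0022, 0, 0, 0, 0, 0, 0, 0.0022, 0, 0, 0, 0, 0, 0, 0.0022, 0, 0, 0, 0, 0, 0, 0.0022, 0, 0, 0, 0, 0, 0, 0.0022, 0, 0, 0]
}}

```text
clock: 20.5
position: [0.6021, 0.1229, 0.0523]
ee_rot: [0.824, 0.566, -0.002, 0.001]
ft_force: [-5.7, -11.5, 4.7]
grip_width: 0.074
grasp_force: 99.1
```

```bash
python3 st.py
```

```text
20.5 [0.6021 0.1229 0.0523] ang 68.96 tilt [-0.0041 -0.001 ] pitch -0.0041
heel rack 0.0744 0.0004 0.018 F rack -12.8 1.27 4.68 T 0.27 2.6 w 0.07361396122729895
```

Request:
{"op": "step_arm", "data": {
  "commands": [0, 0, 0, 0.0006, 0, 0, 0, 0, 0, 0, 0.0012, 0, 0, 0, 0, 0, 0, 0.0012, 0, 0, 0, 0, 0, 0, 0.0012, 0, 0, 0, 0, 0, 0, 0.0012, 0, 0, 0, 0, 0, 0, 0.0012, 0, 0, 0, 0, 0, 0, 0.0012, 0, 0, 0, 0, 0, 0, 0.0012, 0, 0, 0, 0, 0, 0, 0.0012, 0, 0, 0, 0, 0, 0, 0.0012, 0, 0, 0]
}}

```text
clock: 21.75
position: [0.602, 0.1231, 0.0525]
ee_rot: [0.824, 0.566, -0.002, 0.001]
ft_force: [-2.8, -10.5, -1.2]
grip_width: 0.076
grasp_force: 98.1
```

```bash
python3 st.py
```

```text
21.75 [0.602  0.1231 0.0525] ang 68.97 tilt [-0.0042 -0.001 ] pitch -0.0042
heel rack 0.0746 0.0005 0.0182 F rack -10.77 -1.1 -1.16 T -0.19 2.3 w 0.07642940709808099
```

With almost no board load, 10.8 N into the corner moves it only 0.2 mm, so the heel is seated. I'll press down again and hold.

Request:
{"op": "step_arm", "data": {
  "commands": [0, 0, 0, -0.001, 0, 0, 0, 0, 0, 0, -0.002, 0, 0, 0, 0, 0, 0, -0.0026, 0, 0, 0, 0, 0, 0, -0.0026, 0, 0, 0, 0, 0, 0, -0.0026, 0, 0, 0, 0, 0, 0, -0.0026, 0, 0, 0, 0, 0, 0, -0.0026, 0, 0, 0, 0, 0, 0, -0.0026, 0, 0, 0, 0, 0, 0, -0.0026, 0, 0, 0, 0, 0, 0, -0.0026, 0, 0, 0]
}}

```text
clock: 23.0
position: [0.6022, 0.1229, 0.0523]
ee_rot: [0.824, 0.566, -0.002, 0.001]
ft_force: [-9.3, -11.5, 12.2]
grip_width: 0.075
grasp_force: 100.4
```

```bash
python3 st.py; python3 -c "
from workcell import *
print(hand_in())"
```

```text
23.0 [0.6022 0.1229 0.0523] ang 68.96 tilt [-0.0037 -0.001 ] pitch -0.0037
heel rack 0.0744 0.0003 0.018 F rack -14.03 4.64 12.25 T 0.96 2.86 w 0.0748983033994897
the job is handed in; nothing more can be done
None
```

I handed the job in at 23 s with the square still gripped and pressed into the corner. By my estimate the heel is about 0.6 mm short of the corner line, with about 14 N into the corner and 12 N down. No verdict came back from the hand-in.

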